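Uncouple a trailer-hitch tongue and hold it raised

TASK

The small trailer hitch on the bench is to have its ball waxed: pull the coupler's red sliding latch sideways against its spring, over towards the fixed blue lug, and with the latch held open lift the tongue off the ball. Hold it level, straight above the ball and raised by about 100 mm, and finish while still holding it there; leave the wax tin, the glue bottle and the sanding block where they are.

Things in the scene. Friction and masses are not known exactly. Their poses are not given: they have to be found in the camera images.
- ball_mount: grey hitch ball mount, fixed, base plate 200 x 96 x 12 mm. Origin on the table right under the ball, z up, +x along the plate to the saddle. Steel ball 30 mm across, centre 55 mm up, flat shoulder beneath on a 12 mm neck. The saddle (rubber-topped rest, 92 mm wide, lips to 60 mm high) at x = +112 to +138 mm carries the tongue's tube at 50 mm height
- tongue: loose blue coupler head with aluminium tube and latch, 0.3 to 0.5 kg, centre of mass at x +19 mm; origin: the ball's centre while coupled (55 mm above the table). z up, +x along the tube (22 mm square, to x = +150 mm). Head: open-bottomed box x -24..+32, y -21..+21, z -5..+21 mm, over the ball with 2 mm side play. On top, lug (+y) and latch tab (-y) face each other for squeezing from above
- slide_latch (a joint): the latch's slide: 0 m = shut, locked on the ball (about 2 mm play upwards); grows as the red tab moves along tongue +y to the lug; 0.014 m = stop, fully open; clear of the ball from about 0.0125 m. A spring pushes it shut, 4 N at 0, 7.5 N at the stop
- latch_tab (a point): centre of the red tab's upper part, in the tongue's frame (0, -20.5, +47.5) mm when shut; moves with the latch. Upright plate 30 mm wide along x, 5 mm thick, z +25..+62 mm, outer face y = -23 mm when shut. From it a flat strap (top z +25 mm) runs under the lug and down the +y side (26 mm out, 40 mm when open) to a fork under the ball
- lug (a point): centre of the fixed blue lug on the coupler, in the tongue's frame (0, +20.5, +47.5) mm: upright plate 30 mm wide along x, 5 mm thick, z +27..+62 mm, outer face y = +23 mm. Outer faces of lug and tab are 46 mm apart when shut, 32 mm at full travel (then their middle is at y = +7 mm)
- wax_tin: round green and white wax tin, 68 mm across, 26 mm high, loose bystander; origin under its centre
- glue_bottle: white plastic glue bottle with red cap, standing, 37 x 53 x 143 mm, loose bystander; origin under its centre
- sanding_block: brown cork sanding block, 60 x 108 x 36 mm, length along its y, loose bystander; origin under its centre

How it is judged (in metres and radians):
On the way, in this order (a step that is already met when the one before it is completed fails the run):
1. the latch is pulled open (at least 12 mm) while the tongue still sits on the ball (raised less than 6 mm) (value of joint slide_latch above 0.012 m and z of tongue in the frame of ball_mount below 0.061 m and horizontal distance between tongue and ball_mount below 0.01 m), for 0.2 s.
2. the tongue is lifted at least 40 mm, over the ball, by the fingers (z of tongue in the frame of ball_mount above 0.095 m and horizontal distance between tongue and ball_mount below 0.035 m and contact force between the fingers and tongue above 1 N), for 0.2 s.
At the end, for the whole second after the job is handed in: the tongue is held still in the fingers, raised 70 to 160 mm from its seat, within 35 mm of straight above the ball, level within 0.2 rad, touching the mount nowhere (z of tongue in the frame of ball_mount between 0.125 and 0.215 m and horizontal distance between tongue and ball_mount below 0.035 m and angle between tongue's own z axis and vertical below 0.2 rad and contact force between the fingers and tongue above 1 N and contact force between tongue and ball_mount below 0.2 N and linear speed of tongue below 0.02 m/s and angular speed of tongue below 0.2 rad/s); the arm keeps its last pose, push and grip.
It fails at once if the wax tin is moved more than 20 mm (distance of wax_tin from where it was at the start of the episode above 0.02 m).
It fails at once if the glue bottle is moved more than 20 mm (distance of glue_bottle from where it was at the start of the episode above 0.02 m).
It fails at once if the sanding block is moved more than 20 mm (distance of sanding_block from where it was at the start of the episode above 0.02 m).
It also fails if it takes over 29 s, if anything falls off the work surface, if the arm or the gripper's body presses on something with over 40 N, if the wrist force passes 120 N, or if a joint passes its speed limit or range.

ROBOT

A 6-joint arm with a two-finger parallel gripper is mounted at the origin on a cart in front of the work surface, level with it; the furniture and walls round the work are solid. World frame = base frame: x ahead of the robot, y to its left, z up, the work surface at z = 0. Lengths are in m, angles in degrees, forces in N, time in s.
With the tool pointing down it reaches from about 0.35 to 0.875 m from the base axis. Payload 4.2 kg.
Tool frame: the origin (TCP) lies midway between the tips of the shut fingers; the grasp point (between the pads) lies 19 mm behind it; z points along the fingers, y is the line along which they close (so a half turn about z gives the same grasp; the last joint's range is limited). The gripper opens to 87 mm and grips with 3 to 60 N. Pads are 19 mm wide; open, the fingers measure 117 mm over their backs; the gripper's body (75 mm by 190 mm) begins 51 mm behind the grasp point.
Start: joints at [-56.631, 22.042, 0.453, 0, -68.411, -14.817], TCP at [0.199, -0.592, 0.223] pointing down, gripper open.
Joint ranges: [-179.83, 179.83], [-69.29, 118.12], [-61.27, 80.66], [-181.25, 117.63], [-171.15, -9.14], [-177.46, 177.46]. Speed limits (degrees/s): [159.86, 159.86, 180, 180, 180, 180].

INTERFACE

Orientations are given as a 3x3 rotation matrix whose columns are the frame's x, y, z axes.
In Python, from station import r, probe_bus, job, capture gives the robot as it stands (r), with the cameras as plain functions, the readings (probe_bus) and the job (job).
- The arm moves only by the tool move_tool, called in YAML: its name, and indented under it one key for each argument. Schema: {"type":"object","properties":{"segments":{"type":"string"},"only":{"type":"string"},"quiet":{"type":"boolean"},"lines":{"type":"string"}},"required":["segments"],"additionalProperties":false}. segments is a string of 1 to 8 rows, parted by semicolons, with the numbers parted by spaces; each row has 7 numbers: the opening from 0.0 (shut) to 1.0 (fully open), then dx, dy, dz in normalised numbers (1 is 0.4 m), then a rotation vector rx, ry, rz in parts of the range, where 1.0 means 360 degrees; each row is the pose to reach, as a shift and turn from the pose commanded when the call began, along the tool's axes at that moment; what a row does not reach only later rows make up. A row lasts 1/10 s, in which the tool goes at most 0.05 m and 8.59 degrees, less where a joint would pass 70% of its speed; a pose out of reach is approached as far as the arm can. The fingers move at their own pace and stop on an object; the grip force is fixed at half the most. Time passes only in rows, so rows that do not move let the fingers close. The tool returns the time, the measured TCP pose, the force, the opening and the grip force at its end. only (a regular expression) keeps the lines of the reply that match it, lines (a string "A,B") keeps lines A to B, and quiet returns only ok. No shift or turn number may pass 1 either way. Input that does not fit is refused with a message, and nothing moves.
- probe_bus.sense(): the state, without advancing time (a new reading comes with each control period).
- capture(name): name is "side" or "top" or "wrist"; returns a dict with "pixels" (480x640x3 uint8, red, green, blue), "z_map" (480x640 float32, m along the optical axis (not along the pixel's ray), 0 where there is no reading), "K" (3x3 intrinsics, pixels), "world_from_camera" (4x4, takes a point from camera to world coordinates). Camera axes: x right, y up, looking along -z (the intrinsics and any distortion apply to the point x, -y, -z); pixel columns grow to the right and rows downward; lengths in m; the calibration is good to about 2 mm. A picture is of the moment at which its call begins.
- job.finish_job(): hands the job in; it is judged then, once.
The state is a dict: "time_s": time; "joints": joint angles; "joint_velocities": joint speeds; "effort": joint torques, N m; "tcp_pos": TCP position; "ee_rot": TCP orientation; "wrist_force": force on the tool from outside, world axes, zero at the start; "moment": the same for the moment, N m; "gripper_width": opening from 0.0 (shut) to 1.0 (fully open); "gripper_force": force on a finger pad.
Only numpy, scipy, OpenCV 4.12 (cv2) and the standard library are available. Lean on these libraries where they do the work, as an engineer would, in place of code of your own. Each camera call takes 0.05 s, during which the arm holds its last target. There are 200 camera calls.

## Working session

There is one attempt and no reset: what is moved stays moved. The work goes in short steps, Python scripts to look and compute and a tool call to move; the robot and the scene stay as the last step left them, time stands still between calls to the robot, and variables do not carry over. Pictures are saved under pics/ and viewed, at most 10 in all, crops included, and the job is handed in when it is done.

```bash
ls; mkdir -p pics; cat > h.py <<'E'
import numpy as np, cv2
from station import r, probe_bus, job, capture
def shot(cam,name):
    c=capture(cam); cv2.imwrite(f'pics/{name}.png',c['pixels'][:,:,::-1]); np.savez(f'pics/{name}.npz',**c); return c
def pts(c):
    K=c['K'];z=c['z_map'];v,u=np.mgrid[:480,:640]
    x=(u-K[0,2])/K[0,0]*z;y=(v-K[1,2])/K[1,1]*z
    P=np.stack([x,-y,-z,np.ones_like(z)],-1)
    return (P@c['world_from_camera'].T)[...,:3]
E
python3 - <<'E'
from h import *
a=shot('top','top1');b=shot('side','side1')
print(a['world_from_camera'],b['world_from_camera'],a['K']); print({k:v for k,v in a.items() if k not in('pixels','z_map','K','world_from_camera')})
s=probe_bus.sense();print(s['tcp_pos'],s['ee_rot'],s['time_s'])
E
```

```text
pics
station.py
[[-0.01457641  0.98963302 -0.14287762  0.46808014]
 [-0.99967987 -0.01146833  0.02255292  0.08621193]
 [ 0.02068055  0.14316062  0.98948338  1.12089458]
 [ 0.          0.          0.          1.        ]] [[-0.84164629  0.33035577 -0.42719621  0.23732183]
 [-0.53950391 -0.47948256  0.69212139  0.68949626]
 [ 0.02381316  0.81299542  0.58178294  0.62599829]
 [ 0.          0.          0.          1.        ]] [[536.20665115   0.         319.33690757]
 [  0.         536.20665115 239.86626851]
 [  0.           0.           1.        ]]
{}
[ 0.19868331 -0.59200801  0.22157326] [[-9.48092385e-01 -3.17994185e-01 -7.26487943e-04]
 [-3.17994996e-01  9.48090643e-01  1.82059314e-03]
 [ 1.09838389e-04  1.95711003e-03 -9.99998079e-01]] 0.1
```

View pics/top1.png

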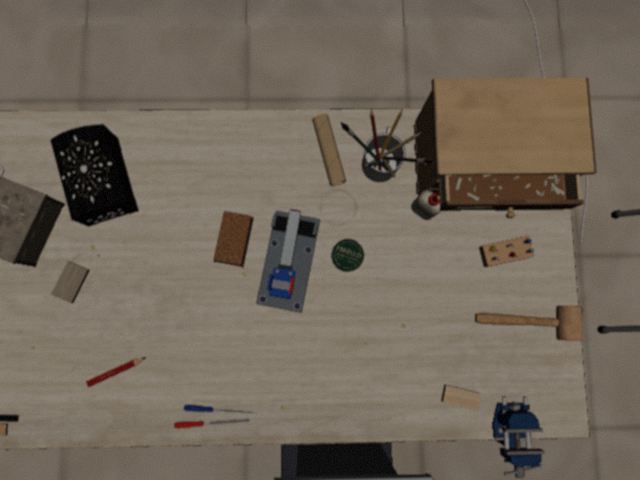

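View pics/side1.png

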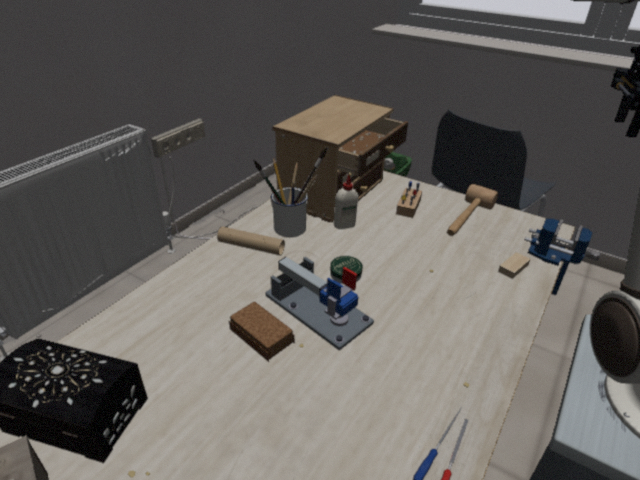

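The top view shows the mount around (288,262), blue head at (282,282), red tab on its right at (293,285), tube running up to (292,215). The sanding block is at (233,238), the tin at (347,255) and the bottle at (430,203). The side view shows the red tab standing at (350,277) and the lug at (335,288).

```bash
cat > m.py <<'E'
from h import *
for n in ('top1','side1'):
    c=dict(np.load(f'pics/{n}.npz'));P=pts(c);hsv=cv2.cvtColor(c['pixels'],cv2.COLOR_RGB2HSV)
    roi=(np.hypot(P[...,0]-.40,P[...,1]-.15)<.22)&(c['z_map']>0)
    H,S,V=[hsv[...,i].astype(int) for i in range(3)]
    red=roi&((H<8)|(H>172))&(S>140)&(P[...,2]>.06);blue=roi&(abs(H-112)<14)&(S>120)&(P[...,2]>.04)
    for k,m in (('red',red),('blue',blue),('redtop',red&(P[...,2]>.110)),('bluetop',blue&(P[...,2]>.110))):
        q=P[m]
        if len(q): print(n,k,len(q),q.mean(0).round(4),q.min(0).round(4),q.max(0).round(4))
    tube=roi&(S<90)&(V>90)&(P[...,2]>.058)&(P[...,2]<.075)
    lab=cv2.connectedComponents(tube.astype(np.uint8))[1]
    k=np.bincount(lab[lab>0]).argmax(); q=P[lab==k]; 
    print(n,'tube',len(q),q.mean(0).round(4),cv2.minAreaRect(q[:,:2].astype(np.float32)*1000), np.median(q[:,2]))
    pl=roi&(P[...,2]>.007)&(P[...,2]<.018)
    lab=cv2.connectedComponents(pl.astype(np.uint8))[1];k=np.bincount(lab[lab>0]).argmax(); q=P[lab==k]
    print(n,'plate',len(q),cv2.minAreaRect(q[:,:2].astype(np.float32)*1000))
E
python3 m.py
```

```text
top1 red 40 [0.5272 0.1174 0.1161] [0.5143 0.1137 0.1036] [0.5416 0.1214 0.121 ]
top1 blue 403 [0.5367 0.1397 0.0799] [0.5061 0.1128 0.0571] [0.5648 0.1606 0.1196]
top1 redtop 38 [0.5276 0.1174 0.1167] [0.5155 0.1137 0.1124] [0.5416 0.1214 0.121 ]
top1 bluetop 39 [0.5352 0.1576 0.1159] [0.5217 0.1531 0.1109] [0.548  0.1606 0.1196]
top1 tube 224 [0.5951 0.1257 0.0717] ((595.399169921875, 126.05474090576172), (20.566892623901367, 46.47376251220703), 79.09571075439453) 0.07179403450950383
top1 plate 1877 ((553.520751953125, 133.2138671875), (96.029541015625, 132.25650024414062), 78.02201080322266)
side1 red 208 [0.5274 0.1205 0.1027] [0.5131 0.1151 0.0835] [0.542  0.1249 0.1174]
side1 blue 620 [0.5276 0.1521 0.0798] [0.5058 0.1146 0.0534] [0.5693 0.1648 0.1174]
side1 redtop 66 [0.5271 0.12   0.114 ] [0.5131 0.1151 0.11  ] [0.542  0.1241 0.1174]
side1 bluetop 57 [0.5337 0.1604 0.1143] [0.5219 0.1565 0.11  ] [0.5471 0.1648 0.1174]
side1 tube 184 [0.5949 0.1271 0.0716] ((594.0475463867188, 126.62855529785156), (21.73246192932129, 47.74254608154297), 79.3129653930664) 0.07166348197719768
side1 plate 1916 ((552.830322265625, 135.42071533203125), (97.05220794677734, 133.44593811035156), 78.92797088623047)
```

```bash
cat > d.py <<'E'
import sys
from h import *
from scipy.spatial.transform import Rotation as R
# usage: d.py x y z yaw(of tool y axis, deg): delta in tool axes, tool straight down
x,y,z,yaw=map(float,sys.argv[1:5]);s=probe_bus.sense();A=np.array(s['ee_rot']);p=np.array(s['tcp_pos'])
a=np.radians(yaw);Y=np.array([np.cos(a),np.sin(a),0]);Z=np.array([0,0,-1.]);B=np.stack([np.cross(Y,Z),Y,Z],1)
print((A.T@(np.array([x,y,z])-p)).round(4),R.from_matrix(A.T@B).as_rotvec(degrees=True).round(2),s['time_s'],p.round(4))
E
python3 d.py 0.5373 0.1449 0.32 79
```

```text
[-0.5554  0.5912 -0.0973] [ 0.11 -0.04 29.54] 0.1 [ 0.1987 -0.592   0.2216]
```

The manual's scale: shifts go in shares of 0.4 m and turns go in shares of 360 degrees. Converting my numbers, 0.218 m / 0.4 = 0.545, -0.205 m / 0.4 = -0.5125, 29.5 degrees / 360 = 0.0819.

move_tool:
  segments: "1 0 0 -0.125 0 0 0;1 0 0 -0.25 0 0 0;1 -0.085 0.09 -0.25 0 0 0.0139;1 -0.17 0.1825 -0.25 0 0 0.0278;1 -0.255 0.2725 -0.25 0 0 0.0417;1 -0.34 0.3625 -0.25 0 0 0.0556;1 -0.425 0.4525 -0.25 0 0 0.0694;1 -0.5125 0.545 -0.25 0.0003 0 0.0819"

```text
time_s: 0.9
tcp_pos: [0.3236, -0.3195, 0.3222]
ee_rot: [[-0.981, 0.194, -0.0], [0.194, 0.981, -0.001], [-0.0, -0.001, -1.0]]
wrist_force: [1.8, 0.0, -0.5]
gripper_width: 0.998
gripper_force: 0.0
```

```bash
python3 d.py 0.5373 0.1449 0.32 79
```

```text
[-0.1196  0.497   0.0016] [-0.08  0.01 -0.18] 0.9 [ 0.3236 -0.3195  0.3222]
```

In the tool's units: 0.373 m / 0.4 = 0.9325, 0.326 m / 0.4 = 0.815.

move_tool:
  segments: "1 -0.0275 0.1175 0 0 0 0;1 -0.055 0.2325 0 0 0 0;1 -0.085 0.35 0 0 0 0;1 -0.1125 0.4675 0 0 0 0;1 -0.14 0.5825 0 0 0 0;1 -0.1675 0.7 0 0 0 0;1 -0.195 0.815 0 0 0 0;1 -0.225 0.9325 0 0 0 0"

```text
time_s: 1.7
tcp_pos: [0.4827, 0.0296, 0.3219]
ee_rot: [[-0.982, 0.189, -0.0], [0.189, 0.982, -0.002], [-0.0, -0.002, -1.0]]
wrist_force: [0.8, -1.4, 0.4]
gripper_width: 0.999
gripper_force: 0.0
```

```bash
python3 d.py 0.5373 0.1449 0.25 79
```

```text
[-0.0318  0.1236  0.0717] [-0.09  0.01  0.08] 1.7 [0.4827 0.0296 0.3219]
```

In the tool's units: 0.1236 m / 0.4 = 0.309, 0.12 m / 0.4 = 0.3.

move_tool:
  segments: "1 -0.025 0.1 0.025 0 0 0;1 -0.0525 0.2 0.075 0 0 0;1 -0.08 0.3 0.125 0 0 0;1 -0.08 0.309 0.175 0 0 0;1 -0.08 0.309 0.175 0 0 0;1 -0.08 0.309 0.175 0 0 0"

```text
time_s: 2.3
tcp_pos: [0.5374, 0.1425, 0.2518]
ee_rot: [[-0.982, 0.19, -0.001], [0.19, 0.982, -0.003], [0.0, -0.003, -1.0]]
wrist_force: [0.0, -0.2, 1.0]
gripper_width: 1.001
gripper_force: 0.0
```

```bash
python3 d.py 0.5373 0.1449 0.088 79
python3 - <<'E'
from h import *
c=shot('wrist','w1')
E
sed -e "s/('top1','side1')/('w1',)/" -e "s/P\[...,0\]-.40/P[...,0]-.53/" m.py | python3 -
```

```text
[0.0006 0.0028 0.1638] [-0.16 -0.01  0.07] 2.3 [0.5374 0.1425 0.2518]
w1 red 2229 [0.5167 0.14   0.3401] [0.5031 0.093  0.1135] [0.5734 0.2197 0.3743]
w1 blue 6574 [0.5211 0.1416 0.2809] [0.4913 0.0917 0.0641] [0.5737 0.2219 0.3746]
w1 redtop 2229 [0.5167 0.14   0.3401] [0.5031 0.093  0.1135] [0.5734 0.2197 0.3743]
w1 bluetop 4862 [0.5158 0.1436 0.3531] [0.4913 0.0917 0.1117] [0.5737 0.2219 0.3746]
w1 tube 1345 [0.6002 0.1246 0.0722] ((600.65380859375, 124.36515808105469), (22.09016990661621, 58.700347900390625), 79.51773834228516) 0.07228499695609747
w1 plate 7781 ((570.4325561523438, 129.05909729003906), (96.11509704589844, 164.51705932617188), 78.16537475585938)
```

View pics/w1.png

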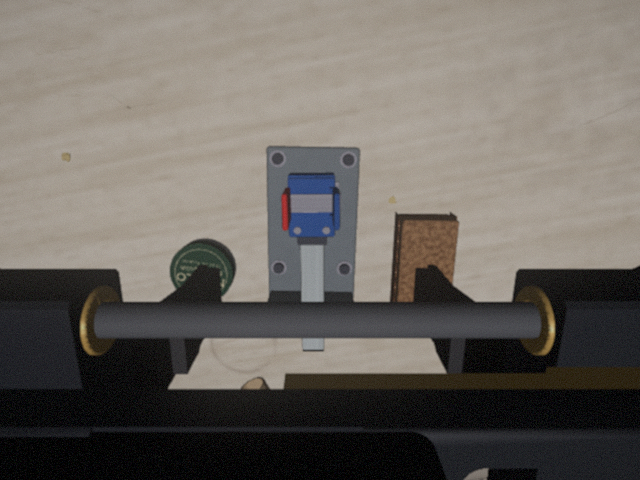

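The wrist picture shows the red tab at (285,212) and lug at (337,208), between the open fingers (left about x=200, right about x=435) and well aligned with the tool. I'll refine their positions.

```bash
sed -e "s/('top1','side1')/('w1',)/" -e "s/P\[...,0\]-.40/P[...,0]-.53/" -e "s/(c\['z_map'\]>0)/(P[...,2]<.13)/" m.py | python3 - | grep -v plate
```

```text
w1 red 190 [0.5287 0.1171 0.1167] [0.5155 0.1128 0.1135] [0.5429 0.1212 0.1187]
w1 blue 1887 [0.536  0.1379 0.0796] [0.507  0.1116 0.0641] [0.5665 0.1604 0.1186]
w1 redtop 190 [0.5287 0.1171 0.1167] [0.5155 0.1128 0.1135] [0.5429 0.1212 0.1187]
w1 bluetop 175 [0.5367 0.1565 0.1164] [0.5229 0.1526 0.1117] [0.5507 0.1604 0.1186]
w1 tube 1345 [0.6002 0.1246 0.0722] ((600.65380859375, 124.36515808105469), (22.09016990661621, 58.700347900390625), 79.51773834228516) 0.07228499695609747
```

```bash
python3 d.py 0.538 0.1435 0.088 79
```

```text
[0.0003 0.0014 0.1648] [-0.08  0.1   0.04] 2.35 [0.5378 0.1423 0.2528]
```

In the tool's units: 0.16 m / 0.4 = 0.4, 0.15 m / 0.4 = 0.375.

move_tool:
  segments: "1 0 0.0025 0.1 0 0 0;1 0 0.0025 0.2 0 0 0;1 0 0.0025 0.275 0 0 0;1 0 0.0025 0.325 0 0 0;1 0 0.0025 0.375 0 0 0;1 0 0.0025 0.4 0 0 0;1 0 0.0025 0.4 0 0 0;1 0 0.0025 0.4 0 0 0"

```text
time_s: 3.15
tcp_pos: [0.5387, 0.1436, 0.0933]
ee_rot: [[-0.982, 0.19, 0.003], [0.19, 0.982, -0.001], [-0.003, -0.0, -1.0]]
wrist_force: [0.6, 0.4, 0.1]
gripper_width: 1.001
gripper_force: 0.0
```

```bash
python3 d.py 0.538 0.1435 0.088 79
```

```text
[ 0.0007 -0.0002  0.0053] [-0.02  0.15  0.04] 3.15 [0.5387 0.1436 0.0933]
```

In the tool's units: 0.005 m / 0.4 = 0.0125.

move_tool:
  segments: "1 0 0 0.0125 0 0 0;1 0 0 0.0125 0 0 0;0.6 0 0 0.0125 0 0 0;0.55 0 0 0.0125 0 0 0;0.5 0 0 0.0125 0 0 0;0.45 0 0 0.0125 0 0 0"

```text
time_s: 3.75
tcp_pos: [0.5378, 0.1436, 0.0869]
ee_rot: [[-0.982, 0.19, 0.0], [0.19, 0.982, -0.002], [-0.001, -0.002, -1.0]]
wrist_force: [-0.6, 0.7, 0.4]
gripper_width: 0.725
gripper_force: 0.0
```

move_tool:
  segments: "0.4 0 0 0 0 0 0;0.35 0 0 0 0 0 0;0 0 0 0 0 0 0;0 0 0 0 0 0 0;0 0 0 0 0 0 0;0 0 0 0 0 0 0;0 0 0 0 0 0 0;0 0 0 0 0 0 0"

```text
time_s: 4.55
tcp_pos: [0.5383, 0.1439, 0.087]
ee_rot: [[-0.982, 0.19, 0.001], [0.19, 0.982, -0.001], [-0.001, -0.001, -1.0]]
wrist_force: [0.4, 1.8, 1.7]
gripper_width: 0.359
gripper_force: 30.0
```

```bash
python3 - <<'E'
from h import *
a=shot('side','s2');b=cv2.imread('pics/s2.png')[200:380,230:420];cv2.imwrite('pics/s2c.png',cv2.resize(b,None,fx=3,fy=3))
E
```

```text
(no output)
```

View pics/s2c.png

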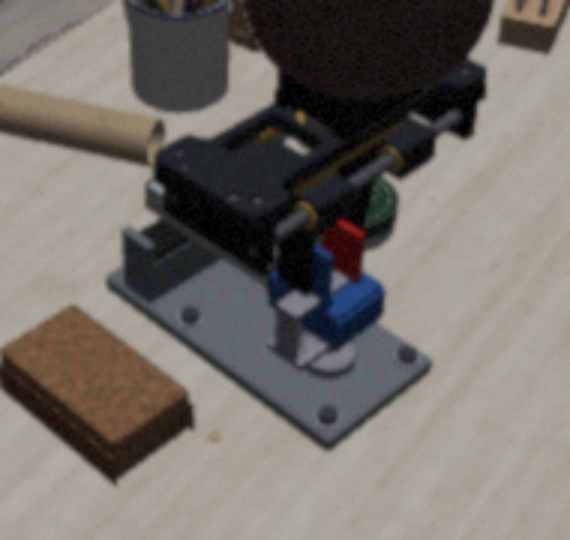

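The crop shows the fingers squeezing the lug (322,265) and the tab (345,250), now closer together. An opening of about 31 mm matches full latch travel, so I'll lift.

In the tool's units: -0.025 m / 0.4 = -0.0625, -0.02 m / 0.4 = -0.05.

move_tool:
  segments: "0 0 0 0 0 0 0;0 0 0 0 0 0 0;0 0 0 -0.0075 0 0 0;0 0 0 -0.015 0 0 0;0 0 0 -0.025 0 0 0;0 0 0 -0.0375 0 0 0;0 0 0 -0.05 0 0 0;0 0 0 -0.0625 0 0 0"

```text
time_s: 5.4
tcp_pos: [0.5375, 0.1432, 0.1129]
ee_rot: [[-0.982, 0.19, -0.0], [0.19, 0.982, -0.002], [-0.0, -0.002, -1.0]]
wrist_force: [-0.1, -0.3, -3.5]
gripper_width: 0.36
gripper_force: 30.0
```

Only the tongue's weight (3.5 N) shows on the wrist, so it is free.

In the tool's units: -0.076 m / 0.4 = -0.19, -0.07 m / 0.4 = -0.175.

move_tool:
  segments: "0 0 0 -0.025 0 0 0;0 0 0 -0.05 0 0 0;0 0 0 -0.075 0 0 0;0 0 0 -0.1 0 0 0;0 0 0 -0.125 0 0 0;0 0 0 -0.15 0 0 0;0 0 0 -0.175 0 0 0;0 0 0 -0.19 0 0 0"

```text
time_s: 6.2
tcp_pos: [0.5381, 0.1439, 0.189]
ee_rot: [[-0.982, 0.19, 0.001], [0.19, 0.982, -0.001], [-0.002, -0.001, -1.0]]
wrist_force: [0.1, 0.6, -4.0]
gripper_width: 0.364
gripper_force: 30.0
```

move_tool:
  segments: "0 0 0 0 0 0 0;0 0 0 0 0 0 0;0 0 0 0 0 0 0;0 0 0 0 0 0 0;0 0 0 0 0 0 0"

```text
time_s: 6.7
tcp_pos: [0.5376, 0.1436, 0.1873]
ee_rot: [[-0.982, 0.19, -0.001], [0.19, 0.982, -0.002], [0.0, -0.002, -1.0]]
wrist_force: [0.1, 0.2, -3.6]
gripper_width: 0.36
gripper_force: 30.0
```

```bash
python3 - <<'E'
from h import *
a=shot('side','s3');b=cv2.imread('pics/s3.png')[150:380,230:450];cv2.imwrite('pics/s3c.png',cv2.resize(b,None,fx=2.5,fy=2.5))
E
sed -e "s/('top1','side1')/('s3',)/" -e "s/P\[...,0\]-.40/P[...,0]-.53/" -e "s/(c\['z_map'\]>0)/(P[...,2]<.24)/" -e "s/>.110/>.21/g" m.py | python3 - | grep -v plate
```

```text
s3 red 245 [0.5282 0.1357 0.2059] [0.5159 0.126  0.1837] [0.5485 0.1759 0.2388]
s3 blue 659 [0.5226 0.1524 0.178 ] [0.5037 0.1203 0.1513] [0.57   0.1765 0.2393]
s3 redtop 103 [0.5306 0.1357 0.2158] [0.5159 0.126  0.2102] [0.5462 0.1759 0.2388]
s3 bluetop 67 [0.5309 0.1605 0.2197] [0.521  0.121  0.2104] [0.5516 0.1765 0.2393]
s3 tube 123 [0.5303 0.142  0.0658] ((531.0223388671875, 141.48353576660156), (26.789501190185547, 19.05691909790039), 31.344778060913086) 0.06619913601378846
```

View pics/s3c.png

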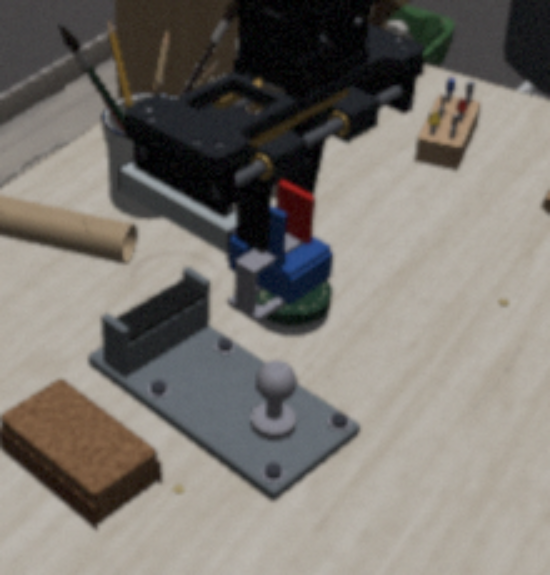

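The crop shows the bare ball at (275,385), with the tongue hanging free above it and its tube (130,175)–(235,235) parallel to the plate edge. One quick check for level and stillness, then I'll hand in.

```bash
python3 - <<'E'
from h import *
c=capture('side');P=pts(c);hsv=cv2.cvtColor(c['pixels'],cv2.COLOR_RGB2HSV)
d=P[...,:2]-[.532,.1375];x=d@[.982,-.191];y=d@[.191,.982]
m=(hsv[...,1]<90)&(hsv[...,2]>90)&(x>.06)&(x<.16)&(abs(y)<.02)&(P[...,2]>.13)&(P[...,2]<.2)
f=np.polyfit(x[m],P[...,2][m],1);print(m.sum(),f);s=probe_bus.sense();print(s['joint_velocities'],s['time_s'])
ok=m.sum()>40 and abs(f[0])<.12
if ok: print(job.finish_job())
E
```

```text
158 [0.0860482  0.16017598]
[-0.0256518  -0.07053685  0.00121041 -0.0434123  -0.00699163 -0.02007386] 6.8
the job is handed in; nothing more can be done
None
```

The job is handed in at 6.8 s: the latch is held fully open and the tongue is lifted about 100 mm straight above the ball, level to within about 0.09 rad and still, with the tin, bottle and sanding block never approached; I don't have the judge's verdict.

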